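# Lock the dish-tray bracket onto its slotted upright

### The job

On the microscope bench, take the teal dish-tray bracket by its fin, hook it from above into the slotted upright that has the violet carriage, tray towards the front, and then press it straight down until the carriage is fully home. Let go and leave the grey bracket where it stands.

Things in the scene. Friction and masses are not known exactly. Their poses are not given: they have to be found in the camera images.
- tray_bracket_grip (a point): Middle of the teal tray bracket's fin (x 26, y 14, 40 mm tall; grip across y), 70 mm above its underside, 20 above its shoulder; 0.28 kg, stands loose on the bench. z up, -x to the tray (to x -72). H-shaped body 50 tall: 60 wide back plate x -14 to -8, 44 wide steel block x 8 to 24, web 10 thick (y) under the fin; the 16 mm gaps beside the web, open below, straddle the upright's wall.
- violet_slot (a point): Top edge, slot middle, of the fixed upright with violet carriage and back, 120 mm above the bench. z up, -x out of its front. Wall 6 thick (x), slot 26 wide (y), open on top. Hooked: same axes as the bracket, web in slot, block behind the wall, tray in front, fin above this point: fin middle 35 mm above it on landing on the raised carriage, 20 mm when home (shoulder flush). Black upright: unused.
- violet_carriage (a joint): Travel (m) of the violet carriage, the ledge before and behind the slotted wall on which the bracket's underside lands: 0 raised (ledge 35 mm below the wall's top edge), 0.015 fully down, locked (50 mm below). Starts within 2 mm of raised. Stiff: about 10 N of friction and some damping; it does not sink under the bracket's weight and stays where pushed.
- grey_bracket: Grey fork bracket, a bystander standing on the bench: same body and fin as the teal one, a two-pronged fork in front (-x). Origin at its underside, below its fin; z up; 90 mm tall, 60 mm wide, from x -72 to +24 mm.
Things that resemble listed ones, but are neither listed nor needed, are in the scene too. Leave any blue look-alike of the part that bears tray_bracket_grip alone.

How it is judged:
By the outcome, as a careful person would: the job done as asked, in the order asked, and still so for the second after the job is handed in, with the robot touching nothing.
It also fails if it takes over 42 s, if anything falls off the work surface, if the arm or the gripper's body presses on something with over 40 N, if the wrist force passes 120 N, or if a joint passes its speed limit or range.

### The arm

A 6-joint arm with a two-finger parallel gripper is mounted at the origin on the work surface. World frame = base frame: x ahead of the robot, y to its left, z up, the work surface at z = 0. Lengths are in m, angles in rad, forces in N, time in s.
With the tool pointing down it reaches from about 0.375 to 0.975 m from the base axis. Payload 3.8 kg.
Tool frame: the origin (TCP) lies midway between the tips of the shut fingers; the grasp point (between the pads) lies 19 mm behind it; x points along the fingers, y is the direction in which the jaws open and shut, and the axes are right-handed (so a half turn about x gives the same grasp; the last joint's range is limited). The gripper opens to 85 mm and grips with 20 to 120 N. Pads are 22 mm wide; open, the fingers measure 114 mm over their backs; the gripper's body (76 mm by 85 mm) begins 54 mm behind the grasp point. The pads swing forward as they close: fully open they stand 13 mm farther back than shut.
Start: joints at [-1.14, 0.264, 1.604, -0, 1.274, -0.037], TCP at [0.304, -0.602, 0.231] pointing down, gripper open.
Joint ranges: [-2.63, 2.63], [-0.94, 2.18], [0.31, 2.57], [-1.31, 4.45], [0, 2.66], [-2.55, 2.55]. Speed limits (rad/s): [2.57, 2.57, 3.14, 3.14, 3.14, 3.14].

### API

Orientations are given as a unit quaternion [w, x, y, z].
In Python, from bench import manip gives the robot as it stands. The module is installed in compiled form; this text tells all that it offers.
- The arm moves only by the tool step_arm, never from a script. Its argument "deltas" is text: rows parted by semicolons, each of 7 numbers parted by spaces: the shift along the world's x, y, z in cm, then the turn, a rotation vector about the world's x, y, z in rad, then the finger opening in cm, from 0 to 8.54. In form: x y z wx wy wz grip; .... A call has exactly 8 rows; each row is the pose to reach, as a shift and turn from the pose commanded when the call began; what a row does not reach only later rows make up. A row lasts 1/12 s, in which the tool goes at most 41.7 mm and 7.16 degrees, less where a joint would pass 70% of its speed; a pose out of reach is approached as far as the arm can. A call with a gripper value outside its range is refused whole. The fingers move at their own pace and stop on an object; "grip_force" is the grip in N (left out, the last holds). Time passes only in rows, so rows that repeat a pose let the fingers close, or fill a call up. It gives the time, the measured TCP pose, the force and the opening at its end, in the units of the state.
- manip.get_obs(): the state, without advancing time (a new reading comes with each control period).
- manip.snapshot(name): name is "scene" or "top" or "wrist"; returns a dict with "image" (384x512x3 uint8, red, green, blue), "mtx" (3x3 intrinsics, pixels), "dist_coeffs" ([k1, k2, p1, p2, k3] as OpenCV has them; the pictures are not rectified), "R" (3x3) and "t" (3): a world point X has camera coordinates R X + t; the wrist camera has in their place "mount" (4x4, takes a point from camera to tool coordinates, whose origin is the TCP and whose axes are the tool frame's). Camera axes: x right, y down, z forward; pixel columns grow to the right and rows downward; lengths in m; the calibration is good to about 2 mm. A picture is of the moment at which its call begins: read the wrist's pose just before it. There is no depth.
- manip.finish_job(): hands the job in, once; it reports no verdict.
The state is a dict: "t": time; "q": joint angles; "joint_velocities": joint speeds; "effort": joint torques, N m; "position": TCP position; "ee_rot": TCP orientation; "contact_force": force on the tool from outside, world axes, zero at the start; "ft_torque": the same for the moment, N m; "width": finger opening in m.
Only numpy, scipy, OpenCV 4.12 (cv2) and the standard library are available. Lean on these libraries where they do the work, as an engineer would, in place of code of your own. Each camera call takes 0.05 s, during which the arm holds its last target. There are 200 camera calls.

## Working session

There is one attempt and no reset: what is moved stays moved. The work goes in short steps, Python scripts to look and compute and a tool call to move; the robot and the scene stay as the last step left them, time stands still between calls to the robot, and variables do not carry over. Pictures are saved under pics/ and viewed, about 8 in all and at most 12, crops included, and the job is handed in when it is done.

Besides the shell and the picture viewer there is one more tool, called after "Call:" by a JSON object that holds its "fn" and its "kwargs", one argument or row to a line. step_arm: Moves the arm, as the interface text tells. Its arguments: {"type":"object","properties":{"deltas":{"type":"string"},"grip_force":{"type":"number"}},"required":["deltas"]}

```bash
mkdir -p pics
python3 - <<'E'
from bench import manip
import cv2,pickle
o=manip.get_obs();print(o)
d={}
for n in("scene","top","wrist"):
    s=manip.snapshot(n);d[n]=s;cv2.imwrite(f"pics/{n}0.png",s["image"][:,:,::-1])
    print(n,s["mtx"].tolist(),s["dist_coeffs"],[ (k,s[k]) for k in("R","t","mount") if k in s])
pickle.dump((o,d),open("s0.pkl","wb"))
import numpy as np
cv2.imwrite("pics/a.png",np.vstack([cv2.resize(d["scene"]["image"],(800,600))])[:,:,::-1])
cv2.imwrite("pics/b.png",np.vstack([cv2.resize(d["top"]["image"],(800,600))])[:,:,::-1])
E
```

```text
{'t': 0.0, 'q': array([-1.13986731e+00,  2.64767802e-01,  1.60538073e+00, -1.31451077e-05,
        1.27370307e+00, -3.69235451e-02]), 'joint_velocities': array([-0.00282665,  0.00066287, -0.00149073, -0.00040808, -0.00030623,
       -0.00049569]), 'effort': array([ 8.49490716e-04, -5.15106869e+01, -3.67315185e+01, -2.52783548e-04,
        1.29845389e-02,  1.55794720e-05]), 'position': array([ 0.30407784, -0.60180454,  0.22994852]), 'ee_rot': array([-0.16312528, -0.68768644, -0.16468996,  0.68800779]), 'contact_force': array([-0.64973703, -0.27814491, -0.6900593 ]), 'ft_torque': array([ 0.0325995 , -0.0379761 , -0.02007157]), 'width': 0.08487174875792837}
scene [[423.5721180247478, 0.0, 255.64183355969845], [0.0, 423.5721180247478, 192.09960935020777], [0.0, 0.0, 1.0]] [-0.06442166  0.          0.          0.          0.        ] [('R', array([[-0.25521571,  0.96683792, -0.00945421],
       [ 0.82037347,  0.21135793, -0.53133342],
       [-0.51171508, -0.14336062, -0.84711004]])), ('t', array([ 0.14810963, -0.3008497 ,  1.28667464]))]
top [[369.1132670910114, 0.0, 253.369203146378], [
[... 163 characters left out ...]
 -0.01003505],
       [-0.98897841, -0.00614601, -0.14793218],
       [ 0.14785866,  0.01106575, -0.98894659]])), ('t', array([-0.04647657,  0.47372207,  0.95945674]))]
wrist [[295.8598178249231, 0.0, 252.53176685653023], [0.0, 295.8598178249231, 190.20374820360846], [0.0, 0.0, 1.0]] [-0.06867957  0.          0.          0.          0.        ] [('mount', array([[ 8.07040301e-05, -2.79339573e-01,  9.60192375e-01,
        -1.43628604e-01],
       [ 9.99999997e-01,  4.02594304e-06, -8.28786259e-05,
         1.01169862e-03],
       [ 1.92856002e-05,  9.60192378e-01,  2.79339573e-01,
        -7.14569424e-02],
       [ 0.00000000e+00,  0.00000000e+00,  0.00000000e+00,
         1.00000000e+00]]))]
```

View pics/a.png

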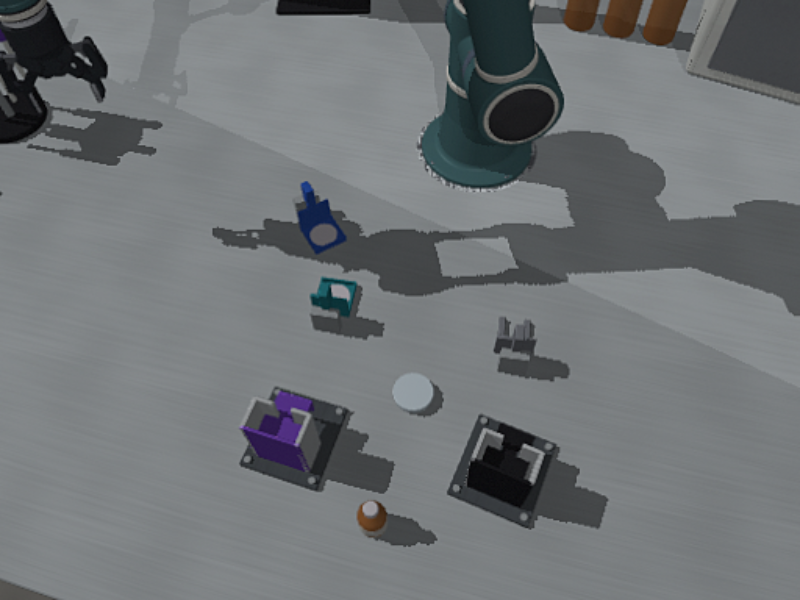

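View pics/b.png

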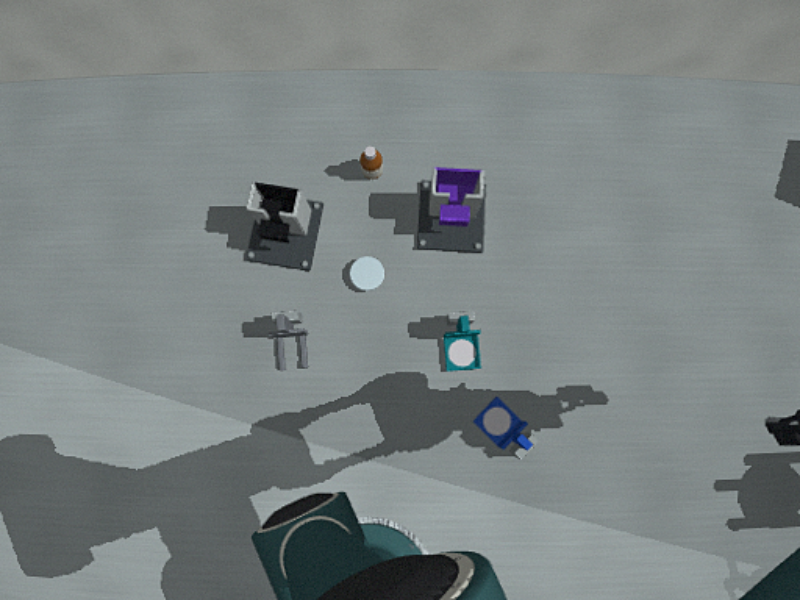

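The pictures show the teal bracket (top view, about 462,340 of 800x600), its tray towards the robot. The violet upright is at about (458,200) with its front towards the robot. The grey bracket is at (290,340), the blue look-alike at (500,425), and the black upright at (277,220).

```bash
cat > h.py <<'E'
import numpy as np,cv2,pickle
from scipy.spatial.transform import Rotation as Ro
def cam(s,o=None):
    if "R" in s: return np.array(s["R"]),np.array(s["t"])
    q=o["ee_rot"];Rt=Ro.from_quat([q[1],q[2],q[3],q[0]]).as_matrix()
    M=s["mount"];Rwc=Rt@M[:3,:3];c=Rt@M[:3,3]+o["position"]
    return Rwc.T,-Rwc.T@c
def ray(s,px,o=None):
    R,t=cam(s,o);u=cv2.undistortPoints(np.float64(px).reshape(-1,1,2),s["mtx"],s["dist_coeffs"])[:,0]
    d=np.c_[u,np.ones(len(u))]@R
    return -R.T@t,d
def onz(s,px,z,o=None):
    c,d=ray(s,px,o);return c+d*((z-c[2])/d[:,2])[:,None]
def tri(vs): # list of (s,px,o)
    A=np.zeros((3,3));b=np.zeros(3);L=[]
    for s,p,o in vs:
        c,d=ray(s,[p],o);d=d[0]/np.linalg.norm(d[0]);P=np.eye(3)-np.outer(d,d);A+=P;b+=P@c;L.append((P,c))
    x=np.linalg.solve(A,b);return x,[np.linalg.norm(P@(x-c)) for P,c in L]
def proj(s,X,o=None):
    R,t=cam(s,o);return cv2.projectPoints(np.float64(X).reshape(-1,1,3),cv2.Rodrigues(R)[0],t,s["mtx"],s["dist_coeffs"])[0][:,0]
E
python3 - <<'E'
from h import *
o,d=pickle.load(open("s0.pkl","rb"));s=d["top"];k=.64
q=np.array(o["ee_rot"]);print(Ro.from_quat([q[1],q[2],q[3],q[0]]).as_matrix().round(3))
f=lambda l,z:print(onz(s,np.array(l)*k-0.18,z).round(4).tolist())
f([(463,318),(462,328)],.09)
f([(444,371),(481,371)],.05)  # tray front corners
f([(423,243),(479,246),(425,185)],.012) # bolts
f([(432,170),(484,171)],.12)
f([(290,320),(367,272),(277,200)],.05)
E
```

```text
[[-0.001  0.451 -0.893]
 [ 0.002 -0.893 -0.451]
 [-1.    -0.002 -0.   ]]
[[0.4519, -0.1525, 0.09], [0.4356, -0.1507, 0.09]]
[[0.3676, -0.1242, 0.05], [0.3679, -0.1862, 0.05]]
[[0.598, -0.0902, 0.012], [0.5931, -0.1909, 0.012], [0.7077, -0.094, 0.012]]
[[0.693, -0.1012, 0.12], [0.692, -0.1869, 0.12]]
[[0.452, 0.1373, 0.05], [0.5359, 0.0072, 0.05], [0.6653, 0.1686, 0.05]]
```

Call:
{"fn": "step_arm", "kwargs": {
  "deltas": "2 3 0.5 0 0 -0.06 8.5; 4 6 1 0 0 -0.12 8.5; 6 9 1.5 0 0 -0.18 8.5; 8 12 2 0 0 -0.24 8.5; 10 15 2 0 0 -0.3 8.5; 12 18 2 0 0 -0.36 8.5; 14 21 2 0 0 -0.42 8.5; 15 23 2 0 0 -0.468 8.5"
}}

```text
t: 0.82
position: [0.4559, -0.3695, 0.251]
ee_rot: [-0.001, 0.707, -0.0, -0.707]
contact_force: [0.8, 0.3, -0.7]
width: 0.0848
```

Call:
{"fn": "step_arm", "kwargs": {
  "deltas": "2 3 0 0 0 0 8.5; 4 6 0 0 0 0 8.5; 6 9 0 0 0 0 8.5; 8 12 0 0 0 0 8.5; 10 15 0 0 0 0 8.5; 12 18 0 0 0 0 8.5; 14 21 0 0 0 0 8.5; 14.6 22 0 0 0 0 8.5"
}}

```text
t: 1.48
position: [0.6023, -0.1483, 0.2508]
ee_rot: [0.0, 0.707, 0.002, -0.707]
contact_force: [0.2, -1.0, -0.5]
width: 0.085
```

Run:
```python
from bench import manip
import cv2,pickle
o=manip.get_obs();s=manip.snapshot("wrist");o=manip.get_obs();print(o["t"],o["position"],o["ee_rot"],o["contact_force"])
pickle.dump((o,s),open("s1.pkl","wb"));cv2.imwrite("pics/w1.png",cv2.resize(s["image"],(800,600))[:,:,::-1])
```

```text
1.5333 [ 0.60230176 -0.14813947  0.25075188] [ 6.08421459e-04  7.07240113e-01  2.09496257e-03 -7.06970059e-01] [ 1.21764801  0.26711327 -0.25032889]
```

View pics/w1.png

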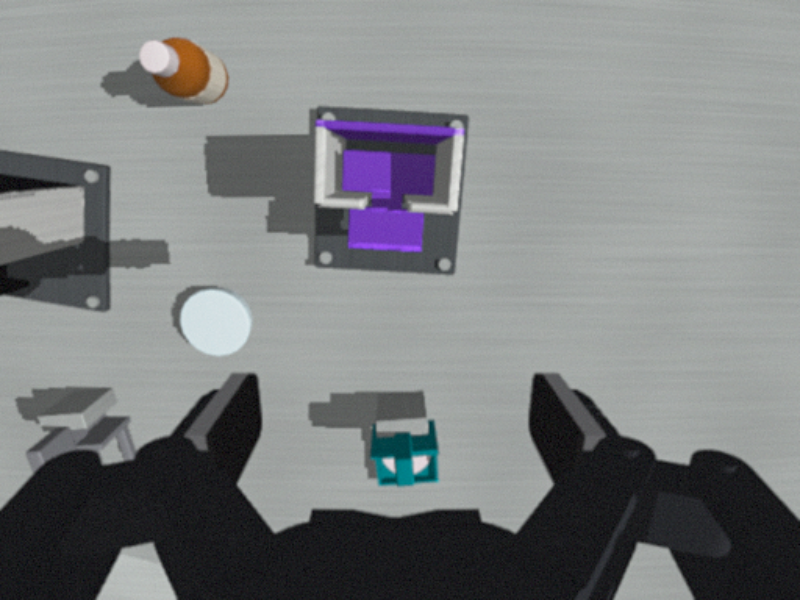

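The wrist view shows the violet upright from above (800x600 px: front wall top edge at about y=205, slot gap x 370–405). The teal bracket sits at (405,455), between the fingers in the image. I'll enlarge the upright.

Run:
```python
from h import *
o,s=pickle.load(open("s1.pkl","rb"));im=s["image"][:,:,::-1]
a=cv2.resize(im[64:184,190:310],None,fx=5,fy=5,interpolation=cv2.INTER_CUBIC)
cv2.imwrite("pics/w1c.png",a)
```

```text
(no output)
```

View pics/w1c.png

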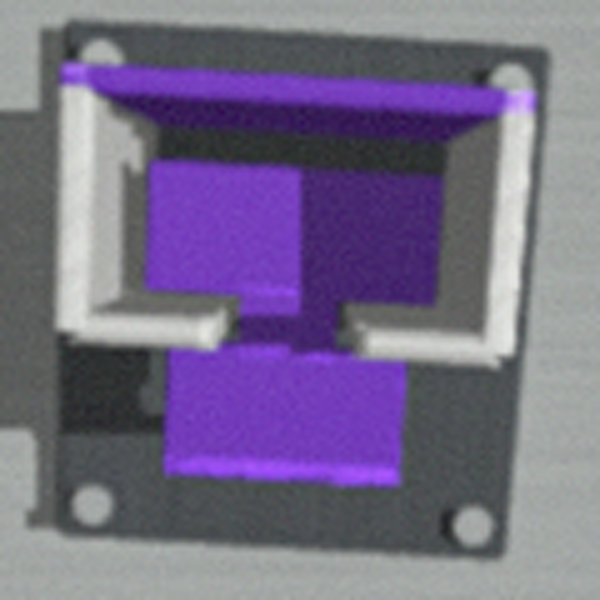

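Run:
```python
from h import *
o,s=pickle.load(open("s1.pkl","rb"));im=s["image"].astype(int)
g=im.min(2)
print("rows125-137 cols 200-294 step2");
for r in range(125,139): print(r,g[r,202:294:2].tolist())
```

```text
rows125-137 cols 200-294 step2
125 [191, 208, 216, 156, 128, 104, 102, 102, 100, 107, 100, 100, 103, 103, 99, 99, 121, 92, 71, 59, 64, 62, 66, 62, 39, 36, 41, 40, 58, 97, 99, 96, 98, 95, 91, 80, 79, 80, 96, 89, 96, 98, 99, 198, 215, 210]
126 [194, 211, 210, 159, 135, 130, 129, 121, 114, 112, 115, 116, 117, 111, 116, 118, 153, 80, 67, 57, 55, 52, 61, 59, 43, 37, 41, 37, 61, 99, 98, 99, 97, 98, 100, 99, 99, 97, 101, 98, 95, 96, 103, 197, 221, 207]
127 [195, 208, 209, 185, 173, 178, 174, 170, 164, 161, 163, 158, 153, 143, 158, 166, 169, 88, 51, 47, 44, 45, 41, 50, 43, 40, 34, 35, 60, 96, 100, 100, 97, 98, 95, 98, 98, 96, 98, 94, 99, 93, 109, 206, 217, 203]
128 [196, 208, 217, 198, 196, 200, 202, 196, 194, 193, 190, 187, 184, 179, 197, 201, 168, 76, 34, 36, 35, 40, 37, 36, 40, 33, 40, 30, 56, 100, 127, 103, 108, 100, 98, 98, 98, 100, 98, 101, 100, 99, 104, 207, 215, 204]
129 [174, 198, 207, 203, 205, 206, 201, 202, 202, 204, 204, 202, 198, 195, 217, 210, 168, 65, 36, 38, 39, 38, 25, 37, 36, 31, 38, 40, 60, 100, 149, 133, 129, 124, 117, 116, 114, 114, 110, 104, 105, 92, 116, 206, 218, 206
[... 1163 characters left out ...]
4, 64, 62, 65, 57, 60, 65, 65, 67, 57, 86, 124, 146, 146, 154, 160, 155, 162, 167, 171, 172, 176, 180, 184, 183, 127, 109]
136 [54, 47, 35, 49, 44, 48, 48, 48, 43, 72, 77, 63, 64, 60, 56, 64, 62, 67, 61, 63, 65, 69, 61, 67, 68, 65, 65, 64, 60, 64, 77, 83, 84, 90, 91, 105, 115, 117, 121, 147, 146, 151, 154, 178, 103, 74]
137 [55, 45, 52, 49, 48, 47, 50, 49, 47, 74, 74, 57, 59, 63, 61, 61, 58, 63, 59, 61, 63, 62, 60, 62, 63, 66, 52, 61, 59, 61, 59, 57, 55, 57, 63, 77, 81, 79, 83, 90, 92, 95, 98, 133, 90, 71]
138 [53, 44, 43, 47, 45, 46, 42, 44, 47, 76, 77, 55, 59, 57, 60, 56, 60, 57, 63, 59, 60, 57, 62, 58, 59, 61, 62, 66, 65, 59, 64, 57, 64, 60, 61, 82, 70, 70, 73, 67, 74, 69, 70, 81, 82, 76]
```

```bash
python3 - <<'E'
from h import *
o,s=pickle.load(open("s1.pkl","rb"))
P=onz(s,[(235,130.4),(262,132.3),(248.5,131.3),(210,129.4),(286,133.8)],.12,o);print(P.round(4).tolist())
f=lambda l,z:onz(s,np.array(l)/5+[190-.4,64-.4],z,o)
b=f([(92,505),(473,525),(100,58),(510,80)],.012);print("bolts",b.round(4).tolist())
for i,j in((1,0),(3,2)): d=b[j]-b[i];print("yaw",np.degrees(np.arctan2(-d[0],d[1])))
d=P[3]-P[4];print("yaw wall",np.degrees(np.arctan2(-d[0],d[1])))
o0,d0=pickle.load(open("s0.pkl","rb"))
for c in("top","scene"): print(c,(proj(d0[c],P[2])).round(1))
# teal mask
im=s["image"];h=cv2.cvtColor(im,cv2.COLOR_RGB2HSV)
for n,S,O in(("w",s,o),("top",d0["top"],None)):
    h=cv2.cvtColor(S["image"],cv2.COLOR_RGB2HSV);m=((abs(h[...,0].astype(int)-90)<8)&(h[...,1]>120)&(h[...,2]>60)).astype(np.uint8)
    k,l,st,ce=cv2.connectedComponentsWithStats(m)
    for i in range(1,k):
        if st[i,4]>30: print(n,st[i],ce[i].round(1))
E
python3 - <<'E'
import sys;sys.path.insert(0,'.')
from h import *
o,s=pickle.load(open("s1.pkl","rb"));o0,d0=pickle.load(open("s0.pkl","rb"))
r=lambda im,z:cv2.resize(im[:,:,::-1],None,fx=z,fy=z,interpolation=cv2.INTER_CUBIC)
a=r(s["image"][240:320,215:305],4.4);b=r(d0["top"]["image"][100:170,265:325],5.03);b=b[:352]
c=r(d0["top"]["image"][190:245,270:320],7)
H=400;f=lambda x:cv2.resize(x,(int(x.shape[1]*H/x.shape[0])//4*4,H))
v=np.hstack([f(a),f(c)]);print(v.shape,f(a).shape);cv2.imwrite("pics/c2.png",v[:, :800])
E
```

```text
[[0.6513, -0.1323, 0.12], [0.6497, -0.157, 0.12], [0.6505, -0.1446, 0.12], [0.6522, -0.1094, 0.12], [0.6484, -0.1791, 0.12]]
bolts [[0.5978, -0.0897, 0.012], [0.5929, -0.1901, 0.012], [0.7092, -0.0953, 0.012], [0.7044, -0.1958, 0.012]]
yaw -2.8278944521312432
yaw -2.7511011439362245
yaw wall -3.0740143483086877
top [[293.4 124.5]]
scene [[178.8 259. ]]
w [ 237  270   44   41 1113] [258.8 292.5]
top [284 202  24  36 316] [295.4 220.4]
(400, 808, 3) (400, 448, 3)
```

View pics/c2.png

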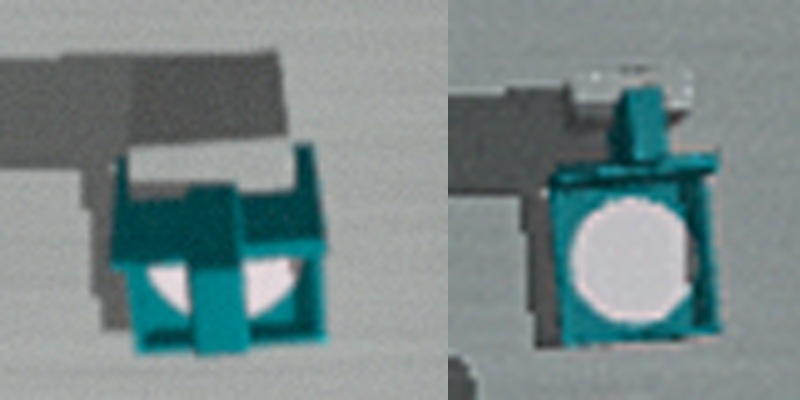

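Run:
```python
from h import *
o,s=pickle.load(open("s1.pkl","rb"));o0,d0=pickle.load(open("s0.pkl","rb"));t=d0["top"]
W=lambda l,z:onz(s,np.array(l)/[4.98,5]+[215-.4,240-.4],z,o)
T=lambda l,z:onz(t,(np.array(l)-[448,0])/[7.2,7.27]+[270-.45,190-.45],z)
ya=lambda a,b:np.degrees(np.arctan2(-(a-b)[0],(a-b)[1]))
print("fin W",W([(219,310),(192,352),(247,352),(190,270),(247,262)],.09).round(4).tolist())
print("fin T",T([(642,125),(642,88)],.09).round(4).tolist())
for n,F,l,z in(("Wplate",W,[(113,268),(325,245)],.05),("Wtray",W,[(140,352),(325,340)],.05),("Tplate",T,[(550,180),(718,160)],.05),("Ttray",T,[(565,345),(720,330)],.05)):
    a,b=F(l,z);print(n,a.round(4),b.round(4),np.linalg.norm(a-b),ya(a,b))
p,e=tri([(s,(215+219/4.98-.4,240+310/5-.4),o),(t,((642-448)/7.2+269.5,189.5+125/7.27),None)]);print(p,e)
print(W([(219,350)],.09), -t["R"].T@t["t"])
```

```text
fin W [[0.4446, -0.1564, 0.09], [0.4322, -0.1499, 0.09], [0.4322, -0.1634, 0.09], [0.456, -0.1493, 0.09], [0.4583, -0.163, 0.09]]
fin T [[0.4432, -0.1533, 0.09], [0.4562, -0.1534, 0.09]]
Wplate [ 0.4279 -0.1282  0.05  ] [ 0.4355 -0.186   0.05  ] 0.05823430916959248 7.500287426129934
Wtray [ 0.4003 -0.1354  0.05  ] [ 0.4045 -0.187   0.05  ] 0.051767966777512504 4.680570037825991
Tplate [ 0.4279 -0.1237  0.05  ] [ 0.4356 -0.1854  0.05  ] 0.06217477171448354 7.063460801587019
Ttray [ 0.3683 -0.1289  0.05  ] [ 0.374  -0.1854  0.05  ] 0.056730721129216434 5.723052857991926
[ 0.44344534 -0.15490432  0.08819227] [np.float64(0.0015480779623058027), np.float64(0.0015480779623057669)]
[[ 0.43279308 -0.15652195  0.09      ]] [ 0.32699549 -0.05417845  1.01846382]
```

Call:
{"fn": "step_arm", "kwargs": {
  "deltas": "-3 -0.2 -1 0 0 0.02 8.5; -6 -0.4 -2 0 0 0.04 8.5; -9 -0.6 -4 0 0 0.06 8.5; -12 -0.7 -6 0 0 0.08 8.5; -14.5 -0.8 -8 0 0 0.1 8.5; -15.8 -0.8 -9 0 0 0.1 8.5; -15.8 -0.8 -10 0 0 0.1 8.5; -15.8 -0.8 -10 0 0 0.1 8.5",
  "grip_force": 70
}}

```text
t: 2.2
position: [0.4401, -0.1605, 0.149]
ee_rot: [-0.034, -0.705, -0.035, 0.707]
contact_force: [0.7, 0.4, 0.4]
width: 0.0849
```

```bash
cat > look.py <<'E'
from bench import manip
import cv2,pickle,sys
from h import *
n=sys.argv[1]
s=manip.snapshot("wrist");o=manip.get_obs();print(o["t"],o["position"],o["ee_rot"],o["contact_force"],o["width"])
pickle.dump((o,s),open(n+".pkl","wb"));cv2.imwrite(f"pics/{n}.png",cv2.resize(s["image"],(800,600))[:,:,::-1])
E
python3 look.py w2
```

```text
2.25 [ 0.44175723 -0.16080558  0.15054303] [-0.03476647 -0.70586194 -0.03505602  0.70662669] [ 0.25757677  0.22549595 -0.28242326] 0.08507879140412128
```

View pics/w2.png

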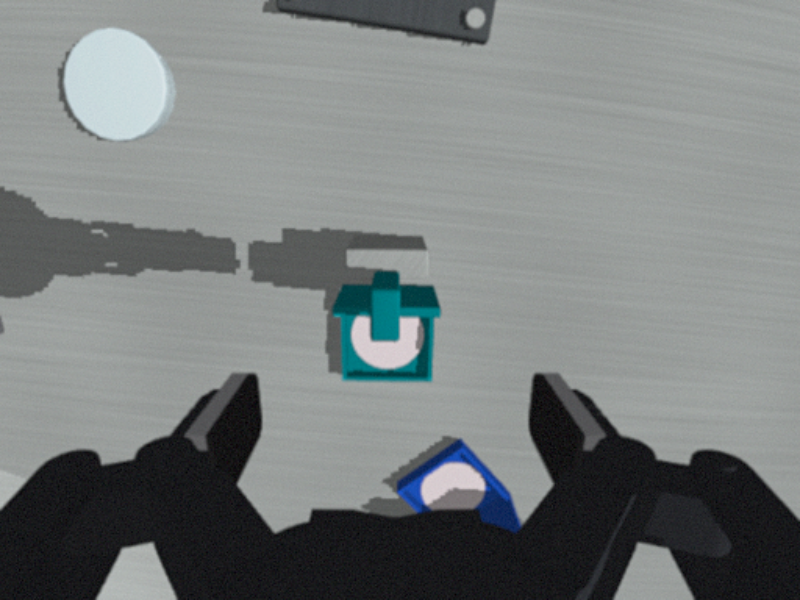

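The fin top is visible at about x 372–400, y 282–340, a little left of the jaw centre. The tray points towards the robot and is well aligned with the jaws.

Run:
```python
from h import *
o,s=pickle.load(open("w2.pkl","rb"))
h=cv2.cvtColor(s["image"],cv2.COLOR_RGB2HSV)
for r in range(172,222,3): print(r,h[r,232:264,2].tolist())
W=lambda l,z:onz(s,np.array(l)/1.5625-.2,z,o).round(4).tolist()
print(W([(386,340),(386,281),(386,310),(372,320),(400,320)],.09))
a,b=np.array(W([(333,312),(440,314)],.05));print(a,b,np.linalg.norm(a-b),np.degrees(np.arctan2(-(a-b)[0],(a-b)[1])))
a,b=np.array(W([(343,380),(432,380)],.03));print(a,b,np.degrees(np.arctan2(-(a-b)[0],(a-b)[1])))
```

```text
172 [89, 90, 101, 109, 103, 105, 103, 104, 103, 103, 100, 101, 112, 134, 138, 143, 140, 145, 142, 135, 142, 146, 159, 165, 164, 162, 159, 163, 160, 158, 162, 161]
175 [89, 91, 95, 91, 91, 94, 93, 77, 65, 66, 63, 66, 67, 69, 67, 62, 63, 70, 60, 62, 62, 63, 89, 128, 153, 162, 162, 161, 162, 158, 161, 161]
178 [89, 91, 81, 88, 87, 82, 70, 64, 69, 66, 67, 65, 66, 67, 73, 67, 66, 68, 64, 65, 66, 70, 82, 110, 149, 153, 157, 157, 153, 156, 154, 153]
181 [82, 88, 86, 86, 90, 85, 65, 71, 67, 68, 69, 64, 67, 63, 69, 65, 62, 65, 68, 69, 63, 75, 82, 111, 134, 141, 136, 134, 140, 140, 133, 140]
184 [71, 69, 73, 71, 63, 66, 71, 78, 78, 74, 68, 74, 73, 74, 73, 82, 73, 69, 76, 71, 70, 70, 86, 90, 83, 71, 62, 63, 67, 73, 68, 69]
187 [70, 59, 68, 63, 63, 73, 98, 122, 118, 126, 125, 123, 128, 126, 129, 129, 123, 128, 125, 123, 125, 132, 136, 139, 90, 68, 63, 69, 65, 72, 64, 67]
190 [72, 65, 67, 67, 64, 77, 105, 122, 129, 126, 130, 132, 129, 128, 133, 132, 131, 134, 131, 136, 136, 138, 144, 140, 95, 66, 60, 68, 62, 67, 68, 65]
193 [65, 66, 69, 65, 63, 78, 104, 126, 130, 126, 128, 127, 133, 129, 136, 136
[... 1122 characters left out ...]
134, 133, 135, 134, 132, 133, 135, 138, 151, 206, 220, 216, 214, 218, 214, 214, 215]
217 [213, 214, 215, 216, 210, 157, 122, 126, 134, 127, 126, 129, 127, 124, 128, 130, 130, 135, 127, 127, 128, 137, 156, 177, 213, 215, 218, 220, 215, 215, 213, 220]
220 [213, 214, 215, 214, 215, 217, 221, 224, 220, 215, 219, 221, 218, 220, 218, 216, 218, 218, 218, 220, 216, 218, 220, 217, 214, 217, 214, 215, 216, 215, 211, 217]
[[0.4328, -0.1582, 0.09], [0.4615, -0.1555, 0.09], [0.4477, -0.1568, 0.09], [0.4422, -0.1508, 0.09], [0.4434, -0.1638, 0.09]]
[ 0.4307 -0.128   0.05  ] [ 0.4354 -0.1874  0.05  ] 0.05958565263551286 4.524078851858637
[ 0.3795 -0.1348  0.03  ] [ 0.3851 -0.1906  0.03  ] 5.730925208865166
```

Call:
{"fn": "step_arm", "kwargs": {
  "deltas": "0.35 0.3 -1.5 0 0 0 8.5; 0.35 0.3 -3.2 0 0 0 8.5; 0.35 0.3 -5 0 0 0 8.5; 0.35 0.3 -6.6 0 0 0 8.5; 0.35 0.3 -8 0 0 0 8.5; 0.35 0.3 -9.1 0 0 0 8.5; 0.35 0.3 -9.6 0 0 0 8.5; 0.35 0.3 -9.6 0 0 0 8.5"
}}

```text
t: 2.92
position: [0.4461, -0.1574, 0.0546]
ee_rot: [-0.035, -0.706, -0.036, 0.707]
contact_force: [-0.4, -0.6, -0.4]
width: 0.0847
```

Call:
{"fn": "step_arm", "kwargs": {
  "deltas": "0 0 0 0 0 0 4; 0 0 0 0 0 0 2; 0 0 0 0 0 0 0.5; 0 0 0 0 0 0 0.5; 0 0 0 0 0 0 0.5; 0 0 0 0 0 0 0.5; 0 0 0 0 0 0 0.5; 0 0 0 0 0 0 0.5"
}}

```text
t: 3.58
position: [0.4459, -0.1574, 0.0554]
ee_rot: [0.035, 0.706, 0.035, -0.706]
contact_force: [-0.5, 0.7, 1.0]
width: 0.0132
```

Call:
{"fn": "step_arm", "kwargs": {
  "deltas": "0 0 1 0 0 0 0.5; 0 0 3 0 0 0 0.5; 0 0 5.5 0 0 0 0.5; 0 0 8 0 0 0 0.5; 0 0 10.5 0 0 0 0.5; 0 0 13 0 0 0 0.5; 0 0 14.5 0 0 0 0.5; 0 0 15 0 0 0 0.5"
}}

```text
t: 4.25
position: [0.4474, -0.1582, 0.2089]
ee_rot: [0.036, 0.708, 0.034, -0.705]
contact_force: [1.3, 0.1, -2.8]
width: 0.0128
```

Call:
{"fn": "step_arm", "kwargs": {
  "deltas": "2 0.1 0 0 0 -0.02 0.5; 5 0.3 0 0 0 -0.04 0.5; 8.5 0.5 0 0 0 -0.06 0.5; 12 0.7 0 0 0 -0.09 0.5; 15.5 0.9 0 0 0 -0.12 0.5; 18.5 1.1 0 0 0 -0.14 0.5; 20 1.25 0 0 0 -0.148 0.5; 20.5 1.25 0 0 0 -0.148 0.5"
}}

```text
t: 4.92
position: [0.6525, -0.1443, 0.2032]
ee_rot: [0.017, -0.706, 0.016, 0.708]
contact_force: [0.4, -0.4, -2.6]
width: 0.0132
```

Call:
{"fn": "step_arm", "kwargs": {
  "deltas": "0 0 0 0 0 0 0.5; 0 0 0 0 0 0 0.5; 0 0 0 0 0 0 0.5; 0 0 0 0 0 0 0.5; 0 0 0 0 0 0 0.5; 0 0 0 0 0 0 0.5; 0 0 0 0 0 0 0.5; 0 0 0 0 0 0 0.5"
}}

```text
t: 5.58
position: [0.6507, -0.1451, 0.2056]
ee_rot: [-0.017, 0.707, -0.017, -0.707]
contact_force: [0.0, -0.1, -2.3]
width: 0.0133
```

```bash
python3 look.py w3
python3 - <<'E'
from bench import manip
import cv2,pickle
import numpy as np
d={n:manip.snapshot(n) for n in("scene","top")};pickle.dump(d,open("st3.pkl","wb"))
a=d["scene"]["image"][200:330,130:290];b=d["top"]["image"][80:180,240:350]
f=lambda x:cv2.resize(x,(400,int(400*x.shape[0]/x.shape[1])),interpolation=cv2.INTER_CUBIC)[:320]
v=[f(a),f(b)];h=max(i.shape[0] for i in v);v=[np.pad(i,((0,h-i.shape[0]),(0,0),(0,0))) for i in v]
w=cv2.resize(cv2.imread("pics/w3.png"),(400,300));cv2.imwrite("pics/m3.png",np.hstack(v)[:,:,::-1])
E
```

```text
5.6333 [ 0.65075209 -0.14504246  0.20551557] [-0.01705973  0.70700239 -0.01710102 -0.70679852] [ 0.71625971 -0.2401594  -3.6869861 ] 0.01324520806632436
```

View pics/w3.png

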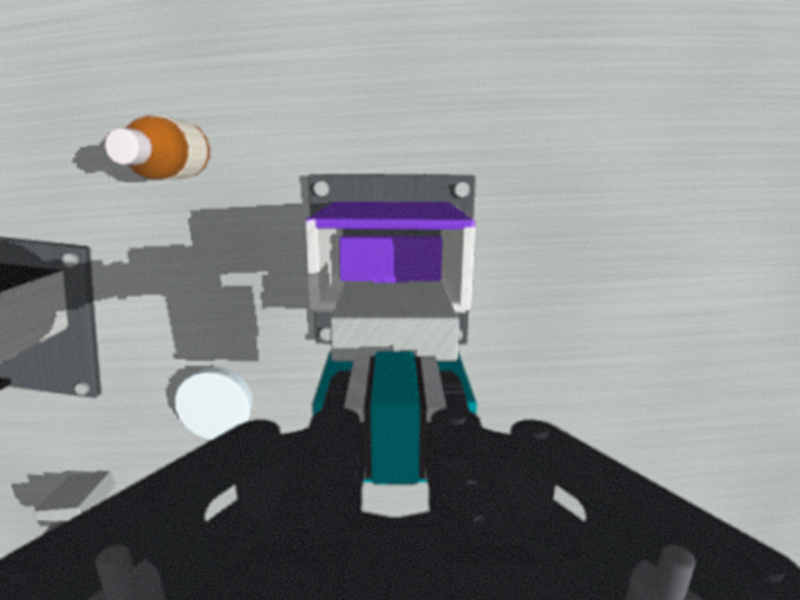

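View pics/m3.png

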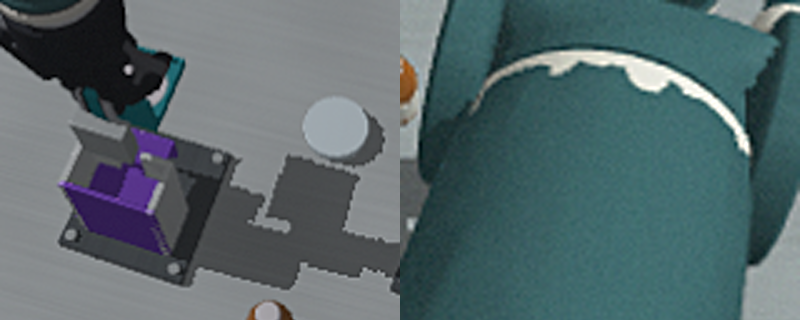

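The bracket is held level over the upright. Its block's rear top edge is at y≈318 (x 333–459), the upright's cheeks are at x≈310 and 472, and the yaw matches.

Run:
```python
from h import *
o,s=pickle.load(open("w3.pkl","rb"))
W=lambda l,z:onz(s,np.array(l)/1.5625-.2,z,o).round(4)
print("block back top",W([(333,318),(459,318)],.2015).tolist(),"bottomback",W([(342,282),(448,282)],.1515).tolist())
print("block front top",W([(333,360),(459,358)],.2015).tolist())
print("cheek rear outer top",W([(307,221),(474,227)],.12).tolist())
o1,s1=pickle.load(open("s1.pkl","rb"))
print("same in s1",onz(s1,np.array([(60,72),(535,102)])/5+[189.6,63.6],.12,o1).round(4).tolist())
print("bolts",W([(321,189),(461,189)],.012).tolist())
```

```text
block back top [[0.6734, -0.1259, 0.2015], [0.6714, -0.1684, 0.2015]] bottomback [[0.6734, -0.1234, 0.1515], [0.6711, -0.1701, 0.1515]]
block front top [[0.6581, -0.1246, 0.2015], [0.6567, -0.1682, 0.2015]]
cheek rear outer top [[0.6974, -0.1044, 0.12], [0.6904, -0.1869, 0.12]]
same in s1 [[0.697, -0.1033, 0.12], [0.6922, -0.1871, 0.12]]
bolts [[0.7078, -0.0955, 0.012], [0.703, -0.1954, 0.012]]
```

Call:
{"fn": "step_arm", "kwargs": {
  "deltas": "0.15 0.15 0 0 0 0 0.5; 0.15 0.15 -0.8 0 0 0 0.5; 0.15 0.15 -1.6 0 0 0 0.5; 0.15 0.15 -2.4 0 0 0 0.5; 0.15 0.15 -3 0 0 0 0.5; 0.15 0.15 -3.4 0 0 0 0.5; 0.15 0.15 -3.7 0 0 0 0.5; 0.15 0.15 -4 0 0 0 0.5"
}}

```text
t: 6.4
position: [0.6523, -0.1435, 0.1646]
ee_rot: [0.017, -0.707, 0.017, 0.707]
contact_force: [-0.1, 0.3, -2.5]
width: 0.013
```

Call:
{"fn": "step_arm", "kwargs": {
  "deltas": "0 0 -0.3 0 0 0 0.5; 0 0 -0.6 0 0 0 0.5; 0 0 -0.9 0 0 0 0.5; 0 0 -1.2 0 0 0 0.5; 0 0 -1.5 0 0 0 0.5; 0 0 -1.8 0 0 0 0.5; 0 0 -2 0 0 0 0.5; 0 0 -2 0 0 0 0.5"
}}

```text
t: 7.07
position: [0.652, -0.1434, 0.1445]
ee_rot: [0.017, -0.707, 0.017, 0.707]
contact_force: [-0.8, 0.8, -2.8]
width: 0.013
```

```bash
python3 look.py w4
python3 - <<'E'
from bench import manip
import cv2
import numpy as np
s=manip.snapshot("scene")["image"]
f=lambda x:cv2.resize(x,(400,400),interpolation=cv2.INTER_CUBIC)
w=cv2.imread("pics/w4.png")[150:550,200:600]
cv2.imwrite("pics/m4.png",np.hstack([f(s[200:320,130:250])[:,:,::-1],w]))
E
```

```text
7.1167 [ 0.65212673 -0.14342062  0.14487139] [ 0.01710188 -0.70666991  0.01698597  0.70713269] [-0.65434463  0.32627849 -3.21334725] 0.013288122896134126
```

View pics/m4.png

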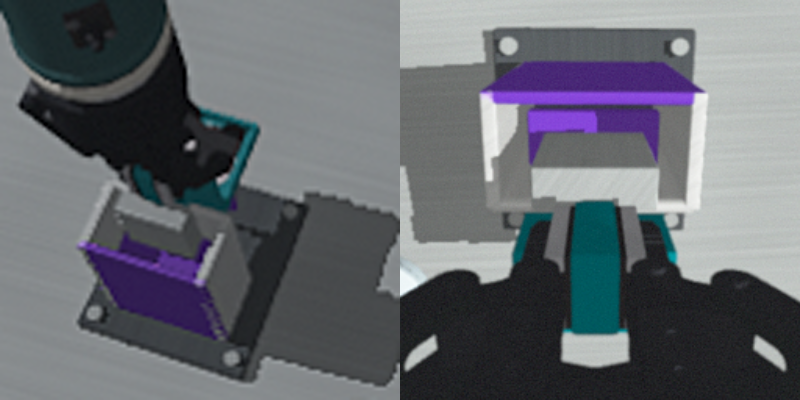

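The block hangs between the cheeks behind the slotted wall with the tray in front, so it is hooked correctly. Next I lower it to landing and press.

Call:
{"fn": "step_arm", "kwargs": {
  "deltas": "0 0 -0.2 0 0 0 0.5; 0 0 -0.4 0 0 0 0.5; 0 0 -0.6 0 0 0 0.5; 0 0 -0.8 0 0 0 0.5; 0 0 -1 0 0 0 0.5; 0 0 -1.2 0 0 0 0.5; 0 0 -1.4 0 0 0 0.5; 0 0 -1.5 0 0 0 0.5",
  "grip_force": 100
}}

```text
t: 7.83
position: [0.6526, -0.1434, 0.1321]
ee_rot: [-0.017, 0.707, -0.017, -0.707]
contact_force: [-3.7, 0.9, 7.1]
width: 0.0124
```

Call:
{"fn": "step_arm", "kwargs": {
  "deltas": "0 0 -0.15 0 0 0 0.5; 0 0 -0.3 0 0 0 0.5; 0 0 -0.4 0 0 0 0.5; 0 0 -0.5 0 0 0 0.5; 0 0 -0.6 0 0 0 0.5; 0 0 -0.6 0 0 0 0.5; 0 0 -0.6 0 0 0 0.5; 0 0 -0.6 0 0 0 0.5"
}}

```text
t: 8.5
position: [0.6526, -0.1434, 0.1261]
ee_rot: [-0.017, 0.707, -0.017, -0.707]
contact_force: [-2.6, 1.3, 6.4]
width: 0.0129
```

Call:
{"fn": "step_arm", "kwargs": {
  "deltas": "0 0 -0.1 0 0 0 0.5; 0 0 -0.2 0 0 0 0.5; 0 0 -0.3 0 0 0 0.5; 0 0 -0.4 0 0 0 0.5; 0 0 -0.4 0 0 0 0.5; 0 0 -0.4 0 0 0 0.5; 0 0 -0.4 0 0 0 0.5; 0 0 -0.4 0 0 0 0.5"
}}

```text
t: 9.17
position: [0.6528, -0.1434, 0.1253]
ee_rot: [-0.017, 0.707, -0.017, -0.706]
contact_force: [-9.0, 3.4, 18.4]
width: 0.0129
```

Call:
{"fn": "step_arm", "kwargs": {
  "deltas": "0 0 -0.1 0 0 0 0.5; 0 0 -0.2 0 0 0 0.5; 0 0 -0.3 0 0 0 0.5; 0 0 -0.4 0 0 0 0.5; 0 0 -0.5 0 0 0 0.5; 0 0 -0.5 0 0 0 0.5; 0 0 -0.5 0 0 0 0.5; 0 0 -0.5 0 0 0 0.5"
}}

```text
t: 9.83
position: [0.6531, -0.1435, 0.1252]
ee_rot: [-0.017, 0.708, -0.017, -0.706]
contact_force: [-17.6, 4.7, 37.3]
width: 0.0122
```

Call:
{"fn": "step_arm", "kwargs": {
  "deltas": "0 0 0.4 0 0 0 0.5; 0 0 0.8 0 0 0 0.5; 0 0 0.9 0 0 0 0.5; 0 0 0.95 0 0 0 1.5; 0 0 1 0 0 0 2.5; 0 0 1 0 0 0 3.5; 0 0 1 0 0 0 4; 0 0 1 0 0 0 4"
}}

```text
t: 10.5
position: [0.6523, -0.1435, 0.1247]
ee_rot: [0.017, -0.707, 0.017, 0.707]
contact_force: [0.6, -0.2, -0.1]
width: 0.04
```

Call:
{"fn": "step_arm", "kwargs": {
  "deltas": "0 0 1 0 0 0 4; 0 0 2 0 0 0 4; 0 0 3.5 0 0 0 4; 0 0 5.5 0 0 0 4; 0 0 8 0 0 0 4; 0 0 10 0 0 0 4; -2 0 12 0 0 0 4; -4 0 13 0 0 0 4"
}}

```text
t: 11.17
position: [0.6142, -0.1439, 0.2602]
ee_rot: [-0.016, 0.709, -0.017, -0.705]
contact_force: [0.6, 0.3, 1.1]
width: 0.0399
```

Call:
{"fn": "step_arm", "kwargs": {
  "deltas": "-2 0 0 0 0 0 4; -4 0 0 0 0 0 4; -6 0 0 0 0 0 4; -8 0 0 0 0 0 4; -8 0 0 0 0 0 4; -8 0 0 0 0 0 4; -8 0 0 0 0 0 4; -8 0 0 0 0 0 4"
}}

```text
t: 11.83
position: [0.5335, -0.1436, 0.256]
ee_rot: [-0.017, 0.707, -0.017, -0.706]
contact_force: [-0.2, -0.2, 0.3]
width: 0.0403
```

```bash
python3 look.py w5
python3 - <<'E'
from bench import manip
import cv2,pickle
import numpy as np
s=manip.snapshot("scene");pickle.dump(s,open("sc5.pkl","wb"));s=s["image"]
f=lambda x:cv2.resize(x,(400,400),interpolation=cv2.INTER_CUBIC)
w=cv2.imread("pics/w5.png")[50:450,200:600]
cv2.imwrite("pics/m5.png",np.hstack([f(s[200:320,130:250])[:,:,::-1],w]))
E
```

```text
11.8833 [ 0.53338155 -0.14353585  0.25570485] [-0.01689208  0.70723316 -0.01700118 -0.70657404] [0.78464432 0.09801475 0.84917115] 0.03991786029062012
```

View pics/m5.png

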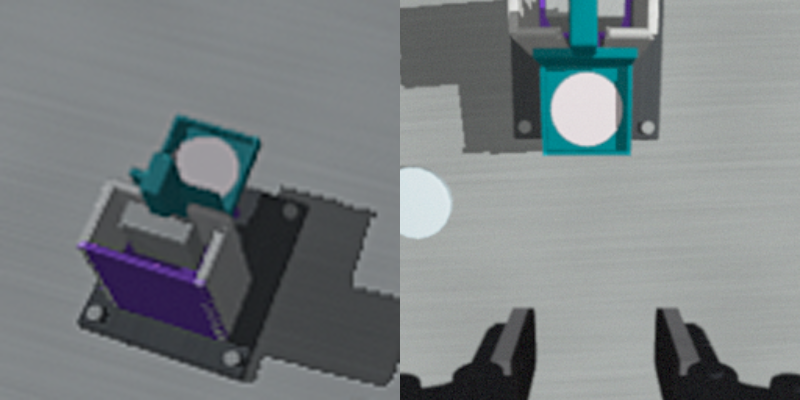

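The bracket stands in the slot and the gripper is clear. I'll check its height by projecting the expected fin-top corners, home (green) against 3 mm higher (red).

Run:
```python
from h import *
o,w=pickle.load(open("w5.pkl","rb"));s=pickle.load(open("sc5.pkl","rb"))
a=np.radians(-2.9);R=np.array([[np.cos(a),-np.sin(a)],[np.sin(a),np.cos(a)]])
out=[]
for S,O,(r0,r1,c0,c1) in((s,None,(225,275,155,205)),(w,o,(0,110,200,310))):
    k=400/(r1-r0);im=cv2.resize(S["image"][r0:r1,c0:c1],(400,400),interpolation=cv2.INTER_CUBIC)[:,:,::-1].copy()
    for z,col in((.16,(0,255,0)),(.163,(0,0,255))):
        P=np.array([[*(R@[x,y]+[.6515,-.1445]),z] for x,y in((-13,-7),(13,-7),(13,7),(-13,7)) for x,y in[(x/1e3,y/1e3)]])
        p=(proj(S,P,O)-[c0,r0]+.5)*k
        cv2.polylines(im,[np.int32(p)],True,col,1)
    out.append(im)
cv2.imwrite("pics/m6.png",np.hstack(out))
```

```text
(no output)
```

View pics/m6.png

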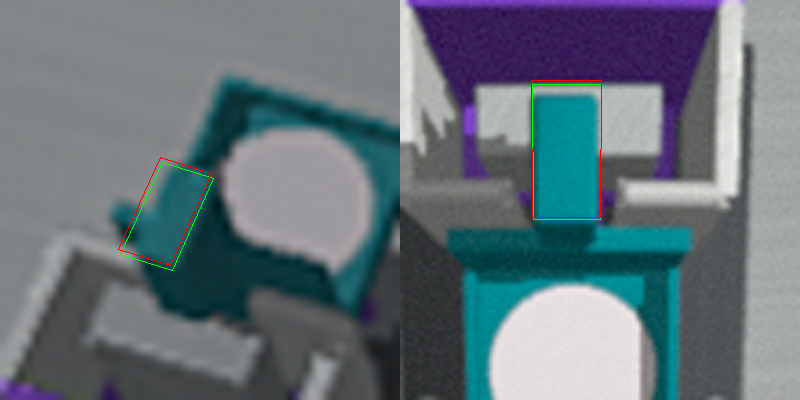

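Run:
```python
from h import *
from bench import manip
o,w=pickle.load(open("w5.pkl","rb"))
W=lambda l,z:onz(w,np.array(l)/(400/110)+[199.5-400*0,-.5]-np.array([400/(400/110),0]),z,o)
p=W([(475,84),(663,84),(476,155),(661,157)],.12);print("block top z=.12",p.round(4).tolist(),np.linalg.norm(p[0]-p[1]),np.linalg.norm(p[0]-p[2]))
q=W([(533,95),(598,95),(533,218),(598,218)],.16);print("fin top z=.16",q.round(4).tolist(),np.linalg.norm(q[0]-q[1]))
e=W([(447,231),(691,231)],.12);print("plate top",e.round(4).tolist(),np.linalg.norm(e[0]-e[1]))
c=W([(515,190),(618,190)],.12);print("slot",c.round(4).tolist())
o=manip.get_obs();print(o["contact_force"],o["t"])
```

```text
block top z=.12 [[0.6758, -0.123, 0.12], [0.6735, -0.1675, 0.12], [0.6599, -0.1222, 0.12], [0.6572, -0.1665, 0.12]] 0.044572493535175305 0.01589671556665445
fin top z=.16 [[0.6629, -0.1382, 0.16], [0.6622, -0.1514, 0.16], [0.6391, -0.1368, 0.16], [0.6385, -0.1503, 0.16]] 0.013223300274698715
plate top [[0.6429, -0.1139, 0.12], [0.64, -0.1732, 0.12]] 0.05940763608932467
slot [[0.6514, -0.131, 0.12], [0.6502, -0.1558, 0.12]]
[-0.02037271  0.387298    0.01884013] 11.9333
```

The block top measures 44.6 x 15.9 mm and the plate 59.4 mm wide at z = 0.12. That matches the given 44 x 16 and 60 mm, so the shoulder is flush. Handing in.

```bash
python3 -c "
from bench import manip
print(manip.finish_job())"
```

```text
the job is handed in; nothing more can be done
None
```

The teal bracket is hooked into the violet upright with its tray to the front and pressed fully home. I gripped it by the fin, lowered it into the slot from above and pressed straight down, then let go and backed away. The job was handed in at about 12 s.

- **Pressing:** the carriage moved under about 10 N, then stopped firmly. The tool had sunk to 69.9 mm above its grasp height, against 70 mm expected at home. Another 5 mm of commanded press only raised the force to about 37 N, with no further movement.
- **Final pictures:** assuming the shoulder is flush with the wall top, the block measures 44.6 x 15.9 mm and the back plate 59.4 mm, matching the given sizes. The web is within about 1 mm of the slot middle.
- **Small disagreements:** the drawn outline of the fin's top was a few pixels (about 3 mm) off in the scene view. In the wrist view the fin's top looked about 2 mm short. I took both as calibration and edge effects.
- **Other objects:** the arm never went near the grey bracket, the blue look-alike or the black upright. I did not measure the grey bracket again at the end.

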